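# Load a dish and press the lift tray into its latch

### The job

Put the Petri dish that lies loose on the bench flat into the round seat of the raised, empty tray, press that tray fully down until its push latch catches, and let go so that it stays down with the dish in it. Leave the other dish reader, which is already loaded and latched, as it is.

Things in the scene. Friction and masses are not known exactly. Their poses are not given: they have to be found in the camera images.
- dish: The closed white Petri dish lying loose on the bench, left of the two dish readers: a flat round disc, 58 mm across (56 mm in its lowest 4 mm) and 17 mm high. Origin at the centre of its underside, z up. Grasp it across the rim from above.
- tray_seat (a point): Centre of the round dish seat (70 mm wide inside a rim 5 mm high, 3 mm thick) on the raised tray; moves with it; 76 mm above the bench at first. x to the reader's back, y left, z up; turned up to 15 degrees. The tray is a flat plate 122 x 90 mm, top level with the seat, on a white box 44 mm high. Press its bare ribbed front end: middle 54 mm before the seat centre (-x), 19 mm off the plate's edge.
- tray (a joint): How far the tray is pressed straight down, m: 0 = raised (start). It pushes back with 2 to 5 N all the way to a hard stop at 0.022. Push latch: let go of from beyond 0.0185, it rises to about 0.0172 and stays there, latched, for good; let go of from less than 0.017, it comes all the way back up.
- dish_b: The same kind of Petri dish, already lying in the latched tray of the second, identical reader beside the first: to be left alone. Origin at the centre of its underside.
Mind the look-alikes: they are no part of the job. Leave any blue look-alike of the dish alone.

How it is judged:
At the end, for the whole second after the job is handed in: The tray stays latched by itself (pressed in between 13.5 and 19.5 mm), and the dish lies at rest and right way up, flat (within 0.1 rad) in its seat, within 12 mm of the seat's centre and not on the rim (underside within 3 mm of the seat) (value of joint tray between 0.0135 and 0.0195 m and horizontal distance between dish and tray_seat below 0.012 m and z of dish in the frame of tray_seat between -0.004 and 0.003 m and angle between dish's own z axis and vertical below 0.1 rad and linear speed of dish below 0.02 m/s); the robot touches nothing.
It fails at once if the other reader is disturbed: its dish is moved by more than 6 mm (distance of dish_b from where it was at the start of the episode above 0.006 m).
It also fails if it takes over 50 s, if anything falls off the work surface, if the arm or the gripper's body presses on something with over 40 N, if the wrist force passes 120 N, or if a joint passes its speed limit or range.

### The arm

A 6-joint arm with a two-finger parallel gripper is mounted at the origin on a cart in front of the work surface, level with it; the furniture and walls round the work are solid. World frame = base frame: x ahead of the robot, y to its left, z up, the work surface at z = 0. Lengths are in m, angles in rad, forces in N, time in s.
With the tool pointing down it reaches from about 0.35 to 0.95 m from the base axis. Payload 17.4 kg.
Tool frame: the origin (TCP) lies midway between the tips of the shut fingers; the grasp point (between the pads) lies r.grip_point_offset behind it (r.grip_point_offset is the distance from the TCP to the grasp point, in m); z points along the fingers, y is the line along which they close (so a half turn about z gives the same grasp; the last joint's range is limited). The gripper opens to 93 mm and grips with 3 to 60 N. Pads are 15 mm wide; open, the fingers measure 128 mm over their backs; the gripper's body (75 mm by 188 mm) begins 65 mm behind the grasp point.
Start: joints at [1.285, 0.116, 1.442, -0, 1.584, -0.038], TCP at [0.166, 0.654, 0.183] pointing down, gripper open.
Joint ranges: [-2.83, 2.83], [-0.83, 2.19], [0.07, 2.5], [-1.14, 4.28], [0.01, 3], [-2.97, 2.97]. Speed limits (rad/s): [1.89, 1.89, 2.22, 3.14, 3.14, 3.14].

### API

Orientations are given as a unit quaternion [w, x, y, z].
In Python, from rig import r gives the robot as it stands.
- The arm moves only by the tool step_arm, never from a script. Its argument "targets" is a list of rows, each a list of 6 numbers: the shift along the tool's x, y, z each as a share of 100 mm, from -1 to 1, then the turn, a rotation vector about the tool's x, y, z each as a share of pi rad, from -1 to 1. A call has exactly 8 rows; each row is the pose to reach, as a shift and turn from the pose commanded when the call began, along the tool's axes at that moment, turning the shorter way round; what a row does not reach only later rows make up. A row lasts 1/12 s, in which the tool goes at most 41.7 mm and 7.16 degrees, less where a joint would pass 70% of its speed; a pose out of reach is approached as far as the arm can. A call with a number of a shift or a turn outside -1 to 1 is refused whole. A call with a gripper value outside its range is refused whole. "grip" is the opening, from 0 (shut) to 1 (fully open), set as the call begins (left out, the last holds). The fingers move at their own pace and stop on an object; "squeeze" is the grip in N (left out, the last holds). Time passes only in rows, so rows that repeat a pose let the fingers close, or fill a call up. It gives the time, the measured TCP pose, the force, the opening and the grip force at its end, in the units of the state.
- r.sense(): the state, without advancing time (a new reading comes with each control period).
- r.capture(name): name is "side" or "top"; returns a dict with "image" (384x512x3 uint8, red, green, blue), "range_z" (384x512 float32, m along the optical axis (not along the pixel's ray), 0 where there is no reading), "K" (3x3 intrinsics, pixels), "extrinsics" (4x4, takes a point from camera to world coordinates). Camera axes: x right, y down, z forward; pixel columns grow to the right and rows downward; lengths in m; the calibration is good to about 2 mm. A picture is of the moment at which its call begins.
- r.sign_off(): hands the job in; it is judged then, once.
The state is a dict: "t": time; "joints": joint angles; "joint_velocities": joint speeds; "joint_torque": joint torques, N m; "tool_pos": TCP position; "tcp_rot": TCP orientation; "ft_force": force on the tool from outside, world axes, zero at the start; "moment": the same for the moment, N m; "finger_gap": finger opening in m; "grasp_force": force on a finger pad.
Only numpy, scipy, OpenCV 4.12 (cv2) and the standard library are available. Lean on these libraries where they do the work, as an engineer would, in place of code of your own. Each camera call takes 0.05 s, during which the arm holds its last target. There are 200 camera calls.

## Working session

There is one attempt and no reset: what is moved stays moved. The work goes in short steps, Python scripts to look and compute and a tool call to move; the robot and the scene stay as the last step left them, time stands still between calls to the robot, and variables do not carry over. Pictures are saved under pics/ and viewed, at most 10 in all, crops included, and the job is handed in when it is done.

Besides the shell and the picture viewer there is one more tool, called after "Call:" as name([rows], argument=value, ...), one row to a line, values as JSON. step_arm: Moves the arm, as the interface text tells. Shift numbers are shares of 100 mm and turn numbers shares of pi rad, none past 1 either way. Its arguments: {"type":"object","properties":{"targets":{"type":"array","items":{"type":"array","items":{"type":"number"}}},"grip":{"type":"number"},"squeeze":{"type":"number"}},"required":["targets"]}

```bash
mkdir -p pics
cat > h.py <<'E'
import numpy as np,cv2
from rig import r
from scipy.spatial.transform import Rotation as R
def cap(n):
    c=r.capture(n); K=np.array(c["K"]);E=np.array(c["extrinsics"]);z=c["range_z"]
    v,u=np.mgrid[:z.shape[0],:z.shape[1]]
    P=np.stack([(u-K[0,2])/K[0,0]*z,(v-K[1,2])/K[1,1]*z,z],-1)@E[:3,:3].T+E[:3,3]
    P[z==0]=np.nan
    return c,P
def save(c,name): cv2.imwrite("pics/"+name,c["image"][...,::-1])
def rel(p):  # world point -> shift in tool axes, shares of 100mm
    s=r.sense(); q=s["tcp_rot"]
    return R.from_quat([q[1],q[2],q[3],q[0]]).inv().apply(np.array(p)-s["tool_pos"])*10
E
python3 - <<'E'
from h import *
ims=[]
for n in("top","side"):
    c,P=cap(n); save(c,n+"0.png"); np.savez(n+"0.npz",im=c["image"],P=P,K=c["K"],E=c["extrinsics"])
    print(n,np.round(c["K"],1).tolist(),np.round(c["extrinsics"],3).tolist())
s=r.sense();print({k:np.round(v,3).tolist() for k,v in s.items()},r.grip_point_offset)
E
```

```text
top [[352.2, 0.0, 260.0], [0.0, 352.2, 192.1], [0.0, 0.0, 1.0]] [[-0.001, -0.992, 0.129, 0.512], [-1.0, -0.003, -0.029, 0.061], [0.029, -0.129, -0.991, 0.951], [0.0, 0.0, 0.0, 1.0]]
side [[365.0, 0.0, 246.0], [0.0, 365.0, 189.9], [0.0, 0.0, 1.0]] [[0.841, -0.283, 0.462, 0.215], [-0.542, -0.424, 0.726, -0.556], [-0.01, -0.86, -0.51, 0.522], [0.0, 0.0, 0.0, 1.0]]
{'t': 0.1, 'joints': [1.285, 0.116, 1.442, 0.0, 1.584, -0.038], 'joint_velocities': [-0.002, -0.002, -0.003, 0.002, 0.001, 0.001], 'joint_torque': [0.003, -72.292, -62.386, 0.078, 0.023, -0.0], 'tool_pos': [0.165, 0.654, 0.182], 'tcp_rot': [-0.0, 0.124, 0.992, -0.001], 'ft_force': [0.465, 0.721, -0.919], 'moment': [0.024, -0.052, 0.077], 'grasp_force': 0.0, 'finger_gap': 0.093} 0.0188
```

View pics/top0.png

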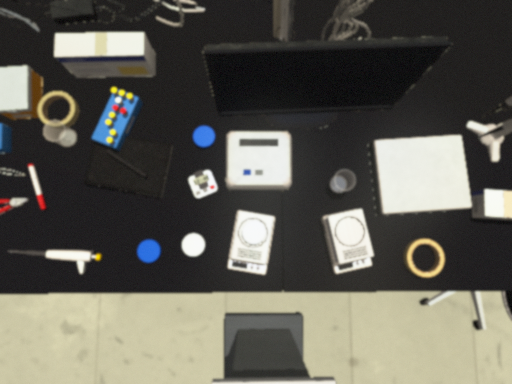

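View pics/side0.png

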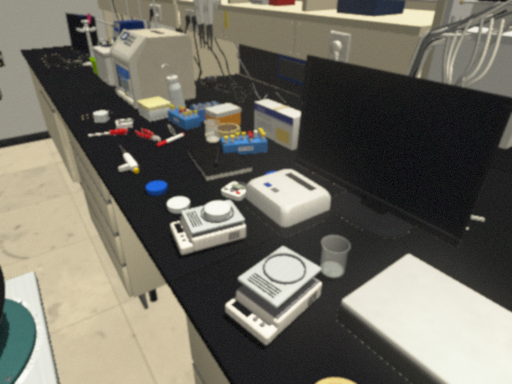

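The top view shows the white disc at (193,245), with blue look-alikes at (148,250) and (204,135). Two readers are at (252,240), which carries a dish in the side view at (218,210), and (348,240), which is empty with a ring seat, side (283,268). Other round things are the tan rings at (425,258) and (57,108) and the clear cup at (342,180). I choose the white disc at (193,245) and the right reader, and will check both by height.

Run:
```python
from h import *
d=np.load("top0.npz");im,P,K,E=d["im"],d["P"],d["K"],d["E"]
def ray(u,v,z):
    w=E[:3,:3]@np.array([(u-K[0,2])/K[0,0],(v-K[1,2])/K[1,1],1]); return E[:3,3]+w*(z-E[2,3])/w[2]
g=im.min(-1)
m=(g>130).astype(np.uint8); n,l,st,ce=cv2.connectedComponentsWithStats(m)
k=l[245,193]; u,v=ce[k]; p=ray(u,v,.017)
print("dish",st[k],p, "z",np.nanmedian(P[l==k][:,2]), "diam",np.sqrt(st[k,4]*4/np.pi)*(E[2,3]-.017)/K[0,0])
for nm,(u0,v0) in dict(L=(252,240),R=(348,240)).items():
    sub=P[v0-35:v0+37,u0-32:u0+32].reshape(-1,3); z=sub[:,2]
    print(nm,"z hist",np.histogram(z[np.isfinite(z)],bins=np.arange(-.01,.11,.01))[0], "centre z",np.nanmedian(P[v0-12:v0-4,u0-2:u0+5,2]))
    h=.070 if nm=="R" else .048
    mm=np.zeros(g.shape,np.uint8); w=P[...,2]>h-.008
    mm[v0-40:v0+40,u0-35:u0+35]=w[v0-40:v0+40,u0-35:u0+35]
    c=max(cv2.findContours(mm,0,2)[0],key=cv2.contourArea)
    H=.076 if nm=="R" else .059
    q=np.array([ray(*x[0],H)[:2] for x in c],np.float32); print(nm,"plate rect(m)",cv2.minAreaRect(q*1000))
a=cv2.resize(im[195:285,165:395],None,fx=3.4,fy=3.4,interpolation=cv2.INTER_CUBIC)
cv2.imwrite("pics/crop.png",a[...,::-1])
```

```text
dish [182 233  23  24 445] [0.4958185  0.20922279 0.017     ] z 0.01552262815708183 diam 0.06314852551964961
L z hist [1665  625    0  242  208  109 1084  212  436    1    0] centre z 0.07449725139106766
L plate rect(m) ((514.2708129882812, 54.69099807739258), (97.0199966430664, 121.443115234375), 80.15316772460938)
R z hist [1452  642   40  281  209  197    0    2 1703   57    0] centre z 0.0751671377527286
R plate rect(m) ((517.1016235351562, -189.39492797851562), (121.30011749267578, 89.93077087402344), 12.265172958374023)
```

View pics/crop.png

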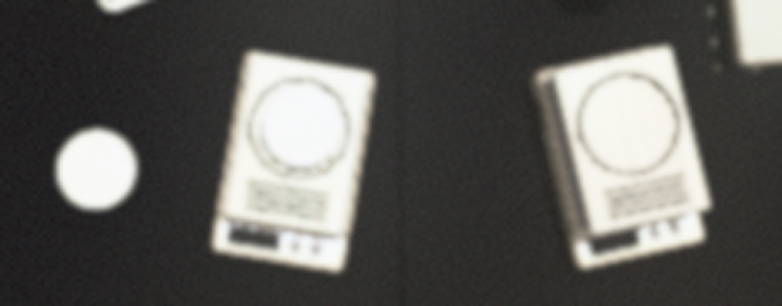

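The crop shows the loose white dish at crop (96,170). The left reader holds a bright dish and is lower. The right reader's empty ring seat is at (629,123), with ribs at (648,195). The plate height of 75 mm, its 121x90 mm size and the dish's ~60 mm diameter all agree with the description. Seat is at about (0.529,-0.187), press point about (0.476,-0.198), yaw +12.3°. I'm moving to the dish now.

Call:
step_arm([
  [-0.12,-0.1,0,0,0,0],
  [-0.25,-0.2,0,0,0,0],
  [-0.38,-0.3,0,0,0,0],
  [-0.5,-0.4,0,0,0,0],
  [-0.62,-0.5,0,0,0,0],
  [-0.75,-0.6,0,0,0,0],
  [-0.88,-0.7,0,0,0,0],
  [-1,-0.8,0,0,0,0],
], grip=1)

```text
t: 0.77
tool_pos: [0.2441, 0.5508, 0.1832]
tcp_rot: [0.0, 0.124, 0.992, 0.0]
ft_force: [0.2, -0.0, 0.6]
finger_gap: 0.0929
grasp_force: 0.0
```

Call:
step_arm([
  [-0.12,-0.1,0,0,0,0],
  [-0.25,-0.2,0,0,0,0],
  [-0.38,-0.3,0,0,0,0],
  [-0.5,-0.4,0,0,0,0],
  [-0.62,-0.5,0,0,0,0],
  [-0.75,-0.6,0,0,0,0],
  [-0.88,-0.7,0,0,0,0],
  [-1,-0.8,0,0,0,0],
])

```text
t: 1.43
tool_pos: [0.3211, 0.4488, 0.183]
tcp_rot: [0.0, 0.124, 0.992, -0.0]
ft_force: [0.4, -0.1, -0.7]
finger_gap: 0.093
grasp_force: 0.0
```

Call:
step_arm([
  [-0.12,-0.1,0,0,0,0],
  [-0.25,-0.2,0,0,0,0],
  [-0.38,-0.3,0,0,0,0],
  [-0.5,-0.4,0,0,0,0],
  [-0.62,-0.5,0,0,0,0],
  [-0.75,-0.6,0,0,0,0],
  [-0.88,-0.7,0,0,0,0],
  [-1,-0.8,0,0,0,0],
])

```text
t: 2.1
tool_pos: [0.3982, 0.3467, 0.1831]
tcp_rot: [0.0, 0.124, 0.992, 0.0]
ft_force: [-0.1, -0.3, -0.5]
finger_gap: 0.0928
grasp_force: 0.0
```

Call:
step_arm([
  [-0.12,-0.1,0,0,0,0],
  [-0.25,-0.2,0,0,0,0],
  [-0.38,-0.3,0,0,0,-0.03],
  [-0.5,-0.4,0,0,0,-0.06],
  [-0.62,-0.5,0,0,0,-0.09],
  [-0.75,-0.6,0,0,0,-0.12],
  [-0.88,-0.7,0,0,0,-0.147],
  [-1,-0.8,0,0,0,-0.147],
])

```text
t: 2.77
tool_pos: [0.4754, 0.2446, 0.1831]
tcp_rot: [0.0, -0.11, 0.994, 0.0]
ft_force: [0.4, 0.4, -0.5]
finger_gap: 0.0927
grasp_force: 0.0
```

Run:
```python
from h import *
c,P=cap("side"); save(c,"s1.png")
s=r.sense();print(s["t"],s["tool_pos"],s["tcp_rot"],rel([.4955,.209,.007]))
# dish by side-view ray: white blob near expected place at height .017
K,E=np.array(c["K"]),np.array(c["extrinsics"])
d=np.load("side0.npz");m=(d["im"].min(-1)>130).astype(np.uint8)
n,l,st,ce=cv2.connectedComponentsWithStats(m);k=l[204,178];print(st[k],l[204,178])
q=d["P"][l==k];q=q[np.abs(q[:,2]-.017)<.006];print("dish side",np.median(q,0),(q.min(0)+q.max(0))/2)
```

```text
2.8167 [0.47643806 0.24302621 0.1829625 ] [ 1.54256476e-04 -1.07032388e-01  9.94255445e-01 -3.92514049e-04] [-0.11344031 -0.37160489  1.75995319]
[ 167  196   78   38 1526] 79
dish side [0.49166767 0.20587487 0.01666218] [0.49300106 0.20959155 0.01524583]
```

Call:
step_arm([
  [-0.05,-0.18,0.1,0,0,0],
  [-0.1,-0.36,0.2,0,0,0],
  [-0.11,-0.37,0.3,0,0,0],
  [-0.11,-0.37,0.45,0,0,0],
  [-0.11,-0.37,0.6,0,0,0],
  [-0.11,-0.37,0.75,0,0,0],
  [-0.11,-0.37,0.9,0,0,0],
  [-0.11,-0.37,1,0,0,0],
])

```text
t: 3.48
tool_pos: [0.4927, 0.2122, 0.0814]
tcp_rot: [-0.001, -0.107, 0.994, -0.0]
ft_force: [-0.3, -0.6, 0.0]
finger_gap: 0.0932
grasp_force: 0.0
```

Run:
```python
from h import *
s=r.sense();print(s["t"],s["tool_pos"],rel([.4950,.209,.007]))
c,P=cap("side"); cv2.imwrite("pics/s2.png",cv2.resize(c["image"][100:280,90:290],None,fx=3,fy=3)[...,::-1])
```

```text
3.4833 [0.49268357 0.21220635 0.08140179] [-0.0168143  -0.03625582  0.74399606]
```

View pics/s2.png

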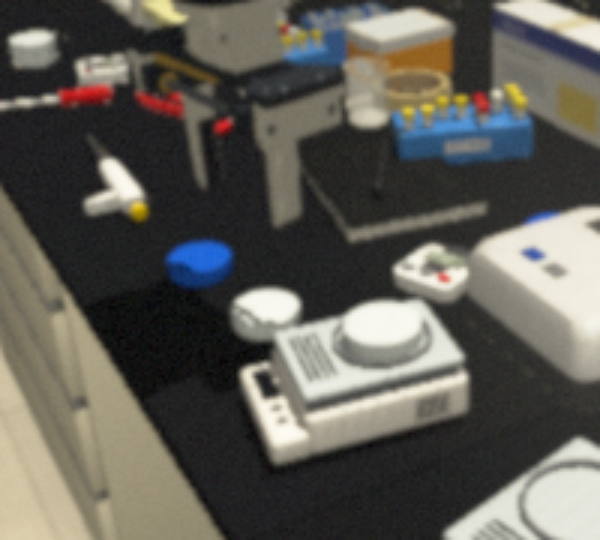

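The gripper hangs over the bench with open fingers at crop (200,180) and (285,215), and the white dish is at (266,312). All is clear for the descent.

Call:
step_arm([
  [-0.02,-0.03,0.1,0,0,0],
  [-0.02,-0.03,0.22,0,0,0],
  [-0.02,-0.03,0.34,0,0,0],
  [-0.02,-0.03,0.46,0,0,0],
  [-0.02,-0.03,0.58,0,0,0],
  [-0.02,-0.03,0.68,0,0,0],
  [-0.02,-0.03,0.74,0,0,0],
  [-0.02,-0.03,0.74,0,0,0],
])

```text
t: 4.2
tool_pos: [0.4954, 0.2095, 0.0074]
tcp_rot: [-0.001, -0.107, 0.994, -0.0]
ft_force: [-0.2, -0.1, -0.5]
finger_gap: 0.0931
grasp_force: 0.0
```

Call:
step_arm([
  [0,0,0,0,0,0],
  [0,0,0,0,0,0],
  [0,0,0,0,0,0],
  [0,0,0,0,0,0],
  [0,0,0,0,0,0],
  [0,0,0,0,0,0],
  [0,0,0,0,0,0],
  [0,0,0,0,0,0],
], grip=0, squeeze=15)

```text
t: 4.87
tool_pos: [0.4961, 0.2097, 0.0091]
tcp_rot: [0.0, -0.107, 0.994, 0.0]
ft_force: [-0.2, -0.2, 0.4]
finger_gap: 0.0443
grasp_force: 0.0
```

Run:
```python
from h import *
c,P=cap("side"); cv2.imwrite("pics/s3.png",cv2.resize(c["image"][100:280,90:290],None,fx=3,fy=3)[...,::-1])
s=r.sense();print(s["t"],s["tool_pos"],s["finger_gap"],s["grasp_force"],s["joint_velocities"])
```

```text
4.9167 [0.49608706 0.20972308 0.00908924] 0.040252724872990905 0.0 [-0.00156596 -0.00033752 -0.00040385  0.00094031 -0.00060651 -0.00017804]
```

View pics/s3.png

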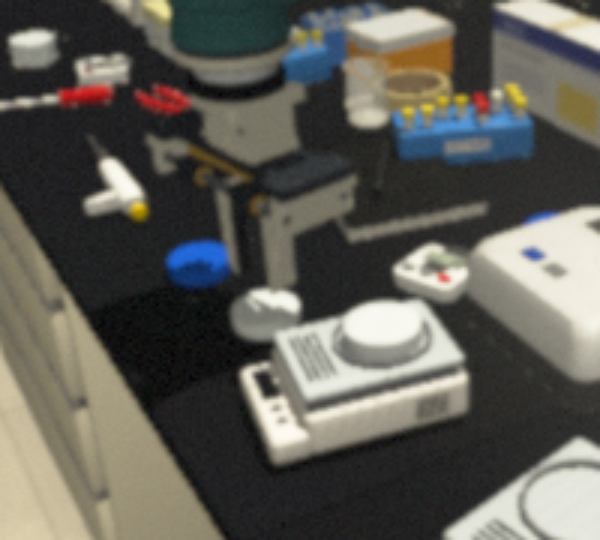

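The fingers, with tips at crop (235,270) and (282,285), have closed to the rear of and above the dish at (266,312), which has not moved. I'll measure the fingertips against the reported TCP.

Run:
```python
from h import *
c,P=cap("side");K,E=np.array(c["K"]),np.array(c["extrinsics"])
s=r.sense(); print(s["finger_gap"],s["tool_pos"])
p=E[:3,:3].T@(s["tool_pos"]-E[:3,3]); print("TCP px",K@p/p[2])
d=np.load("side0.npz")["P"]
ch=np.linalg.norm(P-d,axis=-1)>.025
reg=np.zeros_like(ch);reg[150:205,155:210]=1
w=ch&reg&(P[...,0]<.7)
for v in range(170,204,3):
    us=np.where(w[v])[0]
    if len(us): print(v,us.min(),us.max(),[np.round(P[v,u],3).tolist() for u in us[::4]])
c,P=cap("top");d=np.load("top0.npz")
print("top dish px now",P[245,193],c["image"][245,193], "arm?")
w=(np.linalg.norm(P-d["P"],axis=-1)>.03)&(P[...,2]>.03)&(P[...,2]<.3);vu=np.argwhere(w)
print(len(vu)); 
if len(vu):
  q=P[w];print(q.min(0),q.max(0));  
cv2.imwrite("pics/t3.png",cv2.resize(c["image"][130:290,110:310],None,fx=3,fy=3)[...,::-1])
```

```text
0.036249494199187486 [0.49608251 0.20972476 0.00908274]
TCP px [178.9950949  204.03918953   1.        ]
170 163 204 [[0.478, 0.244, 0.099], [0.483, 0.228, 0.104], [0.469, 0.16, 0.138], [0.476, 0.155, 0.138], [0.479, 0.136, 0.145], [0.479, 0.114, 0.155], [0.493, 0.123, 0.147], [0.503, 0.126, 0.143], [0.513, 0.127, 0.139], [0.525, 0.13, 0.135], [0.536, 0.133, 0.13]]
173 164 197 [[0.477, 0.237, 0.094], [0.485, 0.23, 0.095], [0.497, 0.234, 0.089], [0.492, 0.174, 0.117], [0.481, 0.12, 0.144], [0.491, 0.122, 0.14], [0.501, 0.123, 0.137], [0.513, 0.128, 0.131]]
176 164 190 [[0.478, 0.242, 0.083], [0.484, 0.23, 0.086], [0.494, 0.23, 0.083], [0.494, 0.174, 0.108], [0.484, 0.123, 0.135], [0.494, 0.124, 0.131]]
179 165 186 [[0.479, 0.241, 0.074], [0.486, 0.231, 0.077], [0.497, 0.233, 0.072], [0.493, 0.174, 0.101], [0.504, 0.175, 0.097]]
182 165 186 [[0.478, 0.241, 0.066], [0.485, 0.232, 0.068], [0.489, 0.186, 0.088], [0.495, 0.175, 0.091], [0.506, 0.176, 0.087]]
185 166 186 [[0.479, 0.239, 0.057], [0.486, 0.231, 0.059], [0.498, 0.234, 0.054], [0.494, 0.175, 0.083], [0.506, 0.178, 0.078]]
188 167 186 [[0.478, 0.234, 0.051], [0.488, 0.232, 0.049], [0.489, 0.184, 0.072], [0.496, 0.175, 0.074], [0.508, 0.18, 0.068]]
191 178 186 [[0.49, 0.188, 0.061], [0.495, 0.176, 0.066], [0.507, 0.179, 0.06]]
194 179 185 [[0.49, 0.183, 0.055], [0.497, 0.175, 0.057]]
197 179 180 [[0.489, 0.186, 0.045]]
top dish px now [0.50174989 0.1475369  0.40457951] [ 74 121 114] arm?
476
[0.4765525  0.1102532  0.14212881] [0.54778267 0.15828235 0.17556307]
```

View pics/t3.png

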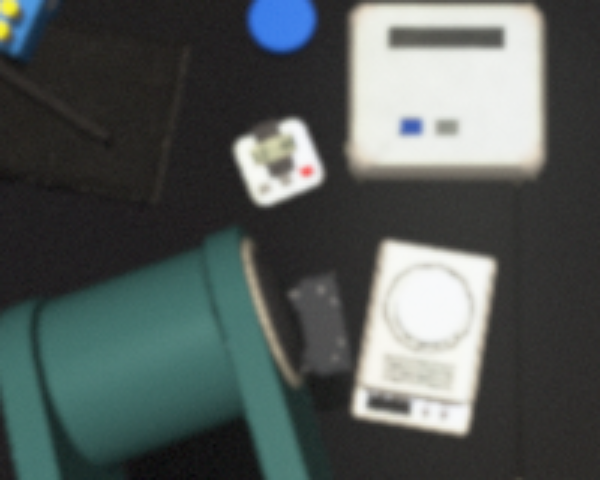

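The top view shows the arm covering the dish, with the gripper bracket at (320,325) beside the left reader. The range data puts the real fingertips about 34 mm higher than the reported TCP, although x and y agree. I'll open, re-measure the tips, then lower by camera.

Call:
step_arm([
  [0,0,0,0,0,0],
  [0,0,0,0,0,0],
  [0,0,0,0,0,0],
  [0,0,0,0,0,0],
  [0,0,0,0,0,0],
  [0,0,0,0,0,0],
  [0,0,0,0,0,0],
  [0,0,0,0,0,0],
], grip=0.85)

```text
t: 5.68
tool_pos: [0.4961, 0.2097, 0.0091]
tcp_rot: [-0.0, -0.107, 0.994, -0.0]
ft_force: [0.4, 0.1, 0.3]
finger_gap: 0.0779
grasp_force: 0.0
```

```bash
cat > tips.py <<'E'
from h import *
c,P=cap("side");s=r.sense();print("t",s["t"],"gap",s["finger_gap"],"tcp",s["tool_pos"],"F",s["ft_force"])
q=s["tcp_rot"];Rt=R.from_quat([q[1],q[2],q[3],q[0]])
L=Rt.inv().apply((P.reshape(-1,3)-s["tool_pos"])).reshape(P.shape)*1000  # mm in tool frame
g=np.abs(L[...,0])<14
d=np.load("side0.npz")["P"]; g&=(np.linalg.norm(P-d,axis=-1)>.02)
for nm,m in(("+y",(L[...,1]>10)&(L[...,1]<70)),("-y",(L[...,1]<-10)&(L[...,1]>-70))):
    k=g&m&(L[...,2]>-80)&(L[...,2]<20)
    a=L[k]; print(nm,k.sum(),"toolz max",np.sort(a[:,2])[-6:].round(1),"x",np.percentile(a[:,0],[2,98]).round(1),"y",np.percentile(a[:,1],[2,98]).round(1),"worldz min",np.sort(P[k][:,2])[:3].round(4))
E
python3 tips.py
```

```text
t 5.7333 gap 0.07842422395428 tcp [0.49606775 0.20971205 0.00905163] F [-0.74443518  0.23306363 -0.02293817]
+y 132 toolz max [-38.  -37.2 -36.9 -36.9 -35.2 -34.2] x [-6.4 12.7] y [38.4 52.8] worldz min [0.0432 0.0443 0.0459]
-y 126 toolz max [-40.4 -38.1 -37.6 -36.3 -35.9 -35.3] x [-5.9 12.3] y [-54.7 -39.7] worldz min [0.0444 0.0449 0.0453]
```

Call:
step_arm([
  [-0.01,0,0.05,0,0,0],
  [-0.02,0,0.1,0,0,0],
  [-0.02,0,0.15,0,0,0],
  [-0.02,0,0.2,0,0,0],
  [-0.02,0,0.24,0,0,0],
  [-0.02,0,0.27,0,0,0],
  [-0.02,0,0.27,0,0,0],
  [-0.02,0,0.27,0,0,0],
])

```text
t: 6.4
tool_pos: [0.498, 0.2101, -0.0181]
tcp_rot: [-0.0, -0.107, 0.994, -0.0]
ft_force: [-0.7, -0.8, 1.7]
finger_gap: 0.0794
grasp_force: 0.0
```

```bash
python3 tips.py
```

```text
t 6.45 gap 0.07933879083296852 tcp [ 0.49807866  0.21017517 -0.01783673] F [ 0.29325871 -0.06179828 -0.20694175]
+y 123 toolz max [-38.  -36.5 -36.3 -35.1 -35.  -34. ] x [-5.9 12.7] y [39.1 55.2] worldz min [0.0162 0.0171 0.0173]
-y 119 toolz max [-42.7 -42.  -41.9 -41.6 -40.6 -36.5] x [-6.1 12.4] y [-54.9 -40.5] worldz min [0.0186 0.0227 0.0237]
```

Call:
step_arm([
  [0,0,0.03,0,0,0],
  [0,0,0.05,0,0,0],
  [0,0,0.08,0,0,0],
  [0,0,0.08,0,0,0],
  [0,0,0.08,0,0,0],
  [0,0,0.08,0,0,0],
  [0,0,0.08,0,0,0],
  [0,0,0.08,0,0,0],
])

```text
t: 7.12
tool_pos: [0.4981, 0.2102, -0.0258]
tcp_rot: [0.0, -0.107, 0.994, 0.0]
ft_force: [0.4, -0.1, 0.2]
finger_gap: 0.0791
grasp_force: 0.0
```

Call:
step_arm([
  [0,0,0,0,0,0],
  [0,0,0,0,0,0],
  [0,0,0,0,0,0],
  [0,0,0,0,0,0],
  [0,0,0,0,0,0],
  [0,0,0,0,0,0],
  [0,0,0,0,0,0],
  [0,0,0,0,0,0],
], grip=0.4, squeeze=15)

```text
t: 7.78
tool_pos: [0.498, 0.2102, -0.0259]
tcp_rot: [-0.0, -0.107, 0.994, 0.0]
ft_force: [0.7, -0.3, 0.1]
finger_gap: 0.0567
grasp_force: 15.0
```

Gripped at 57 mm with 15 N, which fits the dish. I'll lift and carry it over.

Call:
step_arm([
  [0,0,-0.05,0,0,0],
  [0,0,-0.15,0,0,0],
  [0,0,-0.3,0,0,0],
  [0,0,-0.45,0,0,0],
  [0,0,-0.6,0,0,0],
  [0,0,-0.75,0,0,0],
  [0,0,-0.9,0,0,0],
  [0,0,-1,0,0,0],
])

```text
t: 8.45
tool_pos: [0.4985, 0.2103, 0.0766]
tcp_rot: [0.001, -0.107, 0.994, 0.0]
ft_force: [0.0, 0.1, 0.3]
finger_gap: 0.0571
grasp_force: 15.0
```

Call:
step_arm([
  [0,0,-0.1,0,0,0],
  [0,0,-0.2,0,0,0],
  [0,0,-0.3,0,0,0],
  [0,0,-0.4,0,0,0],
  [0,-0.1,-0.4,0,0,0],
  [0,-0.2,-0.4,0,0,0],
  [0,-0.3,-0.4,0,0,0],
  [0,-0.4,-0.4,0,0,0],
])

```text
t: 9.12
tool_pos: [0.5064, 0.1697, 0.1133]
tcp_rot: [-0.001, -0.107, 0.994, -0.0]
ft_force: [-0.9, -0.4, -0.3]
finger_gap: 0.0567
grasp_force: 15.0
```

Run:
```python
from h import *
c,P=cap("side"); cv2.imwrite("pics/s4.png",cv2.resize(c["image"][80:300,90:350],None,fx=2.5,fy=2.5)[...,::-1])
s=r.sense();print(s["t"],s["tool_pos"],s["finger_gap"],s["grasp_force"])
```

```text
9.1667 [0.50677086 0.16840348 0.11336075] 0.05690598583538053 14.970755816611927
```

View pics/s4.png

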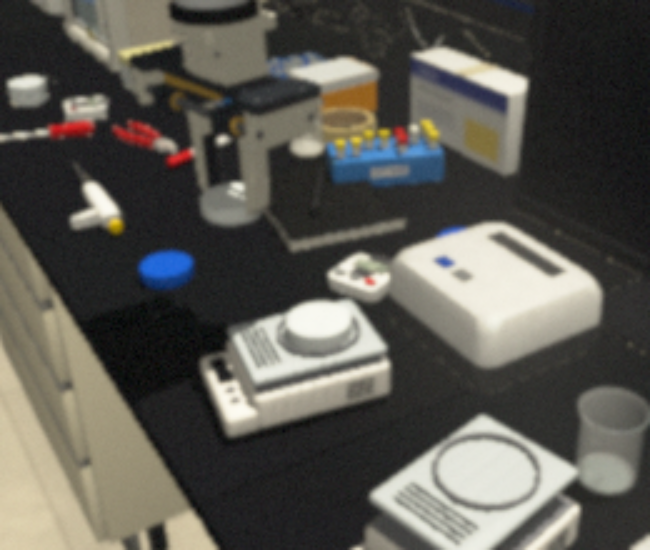

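The dish hangs level in the gripper at crop (232,205). I'll carry on toward the raised tray at crop (485,470).

Call:
step_arm([
  [0.02,-0.12,0,0,0,0],
  [0.05,-0.25,0,0,0,0],
  [0.08,-0.38,0,0,0,0],
  [0.1,-0.5,0,0,0,0],
  [0.12,-0.62,0,0,0,0],
  [0.15,-0.75,0,0,0,0],
  [0.18,-0.88,0,0,0,0],
  [0.2,-1,0,0,0,0],
])

```text
t: 9.83
tool_pos: [0.5081, 0.0676, 0.1141]
tcp_rot: [0.0, -0.107, 0.994, -0.0]
ft_force: [0.1, -0.6, -0.2]
finger_gap: 0.0565
grasp_force: 15.0
```

Call:
step_arm([
  [0.02,-0.12,0,0,0,0],
  [0.05,-0.25,0,0,0,0],
  [0.08,-0.38,0,0,0,0],
  [0.1,-0.5,0,0,0,0],
  [0.12,-0.62,0,0,0,0],
  [0.15,-0.75,0,0,0,0],
  [0.18,-0.88,0,0,0,0],
  [0.2,-1,0,0,0,0],
])

```text
t: 10.5
tool_pos: [0.5099, -0.0341, 0.1141]
tcp_rot: [0.0, -0.107, 0.994, -0.0]
ft_force: [-0.2, 0.0, -0.8]
finger_gap: 0.0566
grasp_force: 15.0
```

Call:
step_arm([
  [0.02,-0.12,0,0,0,0],
  [0.05,-0.25,0,0,0,0],
  [0.08,-0.38,0,0,0,0],
  [0.1,-0.5,0,0,0,0],
  [0.12,-0.62,0,0,0,0],
  [0.12,-0.75,0,0,0,0],
  [0.12,-0.88,0,0,0,0],
  [0.12,-1,0,0,0,0],
])

```text
t: 11.17
tool_pos: [0.5197, -0.1345, 0.1141]
tcp_rot: [0.0, -0.107, 0.994, -0.0]
ft_force: [-0.1, 0.8, -1.0]
finger_gap: 0.0564
grasp_force: 15.0
```

Call:
step_arm([
  [0,-0.1,0,0,0,0],
  [0,-0.2,0,0,0,0],
  [0,-0.3,0,0,0,0],
  [0,-0.4,0,0,0,0],
  [0,-0.5,0,0,0,0],
  [0,-0.52,0,0,0,0],
  [0,-0.52,0,0,0,0],
  [0,-0.52,0,0,0,0],
])

```text
t: 11.83
tool_pos: [0.5304, -0.1839, 0.114]
tcp_rot: [-0.0, -0.107, 0.994, 0.0]
ft_force: [-1.0, -0.4, 0.4]
finger_gap: 0.0567
grasp_force: 15.0
```

```bash
cat > look.py <<'E'
from h import *
import sys
c,P=cap("side");np.savez(sys.argv[1]+".npz",im=c["image"],P=P,K=c["K"],E=c["extrinsics"])
cv2.imwrite("pics/%s.png"%sys.argv[1],cv2.resize(c["image"][150:350,190:390],None,fx=3,fy=3)[...,::-1])
s=r.sense();print(s["t"],s["tool_pos"],s["finger_gap"],s["grasp_force"],s["ft_force"])
E
python3 look.py s5; python3 tips.py
python3 - <<'E'
from h import *
d=np.load("side0.npz");P,K,E=d["P"],d["K"],d["E"]
# side view plate check: points at z .07-.08 near reader R
m=((np.abs(P[...,2]-.076)<.007)&(P[...,0]>.43)&(P[...,0]<.62)&(np.abs(P[...,1]+.19)<.09)).astype(np.uint8)
c=max(cv2.findContours(m,0,2)[0],key=cv2.contourArea)
q=[]
for u,v in c[:,0]:
    w=E[:3,:3]@np.array([(u-K[0,2])/K[0,0],(v-K[1,2])/K[1,1],1]);q.append((E[:3,3]+w*(.076-E[2,3])/w[2])[:2]*1000)
rc=cv2.minAreaRect(np.float32(q));print("side plate",rc,"median z",np.median(P[m>0][:,2]))
E
```

```text
11.8833 [ 0.53042991 -0.18368312  0.11405746] 0.056786377225993306 14.970833900588332 [-0.05809834  0.26208437 -0.76157888]
t 11.9333 gap 0.056755824693476266 tcp [ 0.53042755 -0.18357365  0.11406849] F [-0.52512364  0.33532722 -0.10635103]
+y 356 toolz max [-40.9 -39.9 -39.5 -37.3 -36.  -35.1] x [-11.4  12.2] y [11.  43.1] worldz min [0.1492 0.1501 0.1513]
-y 358 toolz max [-31.2 -30.6 -29.8 -27.1 -27.  -26.2] x [-6.2 13.1] y [-43.8 -11.1] worldz min [0.1403 0.1411 0.1411]
side plate ((514.1173095703125, -190.2154541015625), (124.11298370361328, 91.55046081542969), 12.365234375) median z 0.07644492400962719
```

View pics/s5.png

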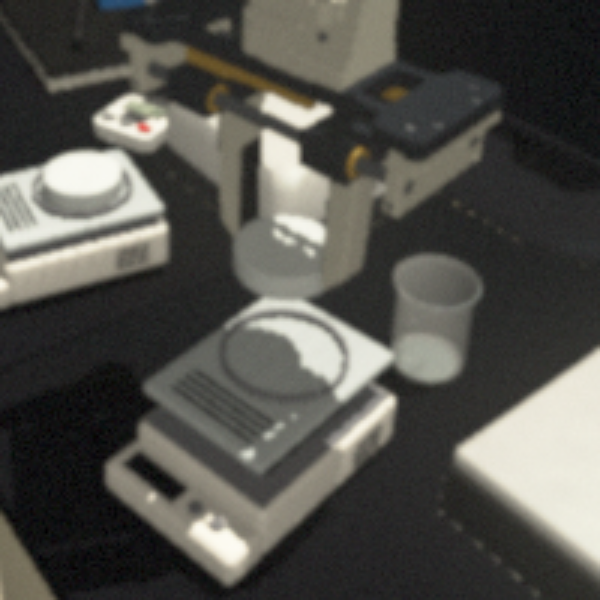

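The dish is held level above and behind the tray, spanning crop (235-335,215-295). The seat ring is centred at crop (285,355), and the clear cup at (435,310) is off the path. I'll measure the dish centre and seat in the same view.

Run:
```python
from h import *
from scipy.optimize import least_squares
d=np.load("s5.npz");P,K,E=d["P"],d["K"],d["E"]
t=np.array([.5304,-.1837])
rr=np.linalg.norm(P[...,:2]-t,axis=-1)
for lo,hi in((.143,.150),(.150,.156)):
    q=P[(rr<.036)&(P[...,2]>lo)&(P[...,2]<hi)]
    # keep front wall points facing camera and left of finger
    f=least_squares(lambda c:np.linalg.norm(q[:,:2]-c,axis=1)-.029,t,loss="soft_l1",f_scale=.001)
    print(lo,len(q),f.x,np.abs(f.fun).mean())
q=P[(rr<.026)&(P[...,2]>.135)&(P[...,2]<.175)];print("dish z pct",np.percentile(q[:,2],[1,5,50,80,95]))
d0=np.load("side0.npz")
im=cv2.cvtColor(d0["im"],cv2.COLOR_RGB2GRAY)[235:305,240:325]
bh=(cv2.morphologyEx(im,cv2.MORPH_BLACKHAT,np.ones((9,9)))>25).astype(np.uint8)
n,l,st,ce=cv2.connectedComponentsWithStats(bh)
K,E=d0["K"],d0["E"]
for k in range(1,n):
    if st[k,2]>25 and st[k,3]>15:
        pts=np.argwhere(l==k)[:,::-1].astype(np.float32)
        e=cv2.fitEllipse(pts);u,v=e[0][0]+240,e[0][1]+235
        w=E[:3,:3]@np.array([(u-K[0,2])/K[0,0],(v-K[1,2])/K[1,1],1]);print(st[k],"px",u,v,e[1],"seat",E[:3,3]+w*(.0785-E[2,3])/w[2])
```

```text
0.143 83 [ 0.52683757 -0.18346392] 0.0004906714467895726
0.15 148 [ 0.52708898 -0.18394601] 0.003933878746095571
dish z pct [0.15542059 0.15578048 0.15687876 0.15737254 0.15787132]
[ 22  18  45  32 387] px 284.2363471984863 268.4450492858887 (28.883481979370117, 41.91099166870117) seat [ 0.5267159  -0.18808996  0.0785    ]
[ 39  25  46  45 559] px 305.21800231933594 285.4496078491211 (33.700191497802734, 45.88410568237305) seat [ 0.53068322 -0.2390015   0.0785    ]
[  7  38  35  25 263] px 263.8183937072754 284.9705123901367 (10.811223030090332, 33.09761428833008) seat [ 0.47432982 -0.20063685  0.0785    ]
[  0  44  35  26 281] px 253.52667140960693 294.35400390625 (10.33897590637207, 34.467769622802734) seat [ 0.44869832 -0.20834217  0.0785    ]
```

Call:
step_arm([
  [0.01,-0.04,0.08,0,0,0],
  [0.01,-0.04,0.18,0,0,0],
  [0.01,-0.04,0.28,0,0,0],
  [0.01,-0.04,0.36,0,0,0],
  [0.01,-0.04,0.44,0,0,0],
  [0.01,-0.04,0.5,0,0,0],
  [0.01,-0.04,0.54,0,0,0],
  [0.01,-0.04,0.54,0,0,0],
])

```text
t: 12.6
tool_pos: [0.53, -0.1879, 0.059]
tcp_rot: [-0.001, -0.107, 0.994, 0.0]
ft_force: [-0.5, 0.7, -0.5]
finger_gap: 0.0566
grasp_force: 15.0
```

```bash
python3 look.py s6
python3 - <<'E'
from h import *
from scipy.optimize import least_squares
P=np.load("s6.npz")["P"];t=np.array([.527,-.188]);rr=np.linalg.norm(P[...,:2]-t,axis=-1)
q=P[(rr<.022)&(P[...,2]>.07)&(P[...,2]<.12)];print("top z",np.percentile(q[:,2],[20,50,80]))
q=P[(rr<.036)&(P[...,2]>.0885)&(P[...,2]<.096)]
f=least_squares(lambda c:np.linalg.norm(q[:,:2]-c,axis=1)-.029,t,loss="soft_l1",f_scale=.001);print(len(q),f.x)
E
```

```text
12.65 [ 0.53022538 -0.1879927   0.05971682] 0.05685027694940888 14.970874276914401 [0.28952163 0.51757625 0.30827874]
top z [0.10099239 0.10183815 0.10251621]
87 [ 0.52647293 -0.18758748]
```

View pics/s6.png

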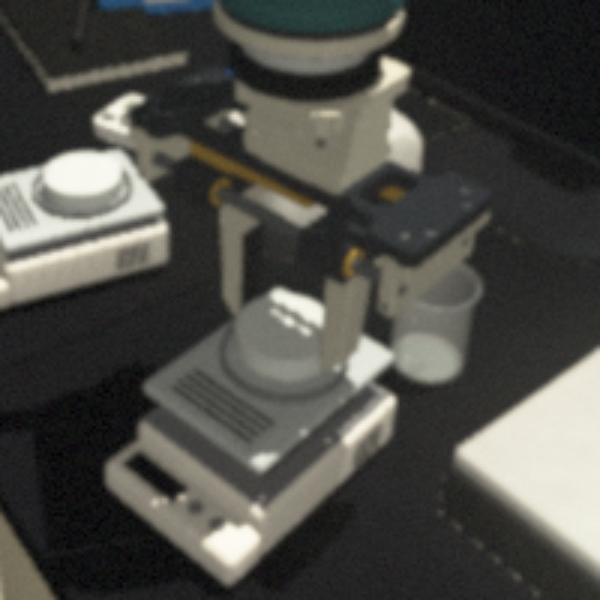

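The dish, at crop (285,345), is centred inside the ring and about 9 mm above the seat. I'll lower it 8 mm, release and rise.

Call:
step_arm([
  [0,0,0.02,0,0,0],
  [0,0,0.04,0,0,0],
  [0,0,0.06,0,0,0],
  [0,0,0.07,0,0,0],
  [0,0,0.08,0,0,0],
  [0,0,0.08,0,0,0],
  [0,0,0.08,0,0,0],
  [0,0,0.08,0,0,0],
])

```text
t: 13.32
tool_pos: [0.5304, -0.1881, 0.0522]
tcp_rot: [0.0, -0.107, 0.994, -0.0]
ft_force: [-0.6, -0.9, -0.5]
finger_gap: 0.0567
grasp_force: 15.0
```

Call:
step_arm([
  [0,0,0,0,0,0],
  [0,0,0,0,0,0],
  [0,0,0,0,0,0],
  [0,0,0,0,0,0],
  [0,0,0,0,0,0],
  [0,0,0,0,0,0],
  [0,0,0,0,0,0],
  [0,0,0,0,0,0],
], grip=0.85)

```text
t: 13.98
tool_pos: [0.5303, -0.1881, 0.052]
tcp_rot: [-0.0, -0.107, 0.994, -0.0]
ft_force: [-0.2, 0.1, 0.2]
finger_gap: 0.0791
grasp_force: 0.0
```

Call:
step_arm([
  [0,0,-0.05,0,0,0],
  [0,0,-0.15,0,0,0],
  [0,0,-0.25,0,0,0],
  [0,0,-0.35,0,0,0],
  [0,0,-0.45,0,0,0],
  [0,0,-0.5,0,0,0],
  [0,0,-0.5,0,0,0],
  [0,0,-0.5,0,0,0],
])

```text
t: 14.65
tool_pos: [0.5304, -0.1881, 0.1023]
tcp_rot: [0.0, -0.107, 0.994, -0.0]
ft_force: [0.8, 0.2, -0.6]
finger_gap: 0.0791
grasp_force: 0.0
```

```bash
python3 look.py s7
python3 - <<'E'
from h import *
from scipy.optimize import least_squares
P=np.load("s7.npz")["P"];t=np.array([.527,-.188]);rr=np.linalg.norm(P[...,:2]-t,axis=-1)
q=P[(rr<.022)&(P[...,2]>.08)&(P[...,2]<.11)];print("top z",np.percentile(q[:,2],[10,50,90]))
A=np.c_[q[:,:2]-t,np.ones(len(q))];print("tilt",np.linalg.lstsq(A,q[:,2],rcond=None)[0])
q=P[(rr<.04)&(P[...,2]>.0835)&(P[...,2]<.09)]
f=least_squares(lambda c:np.linalg.norm(q[:,:2]-c,axis=1)-.029,t,loss="soft_l1",f_scale=.001);print(len(q),f.x)
print("shift to press, tip .12",rel([.4745,-.199,.0]))
E
```

```text
14.7 [ 0.53021074 -0.18801622  0.10177606] 0.07937388138493227 0.0 [-0.28918041  0.56519136  0.64425776]
top z [0.09193761 0.09298932 0.09402423]
tilt [-0.00202272 -0.00520982  0.09296577]
104 [ 0.52662434 -0.18765466]
shift to press, tip .12 [0.56749493 0.01081571 1.01789102]
```

View pics/s7.png

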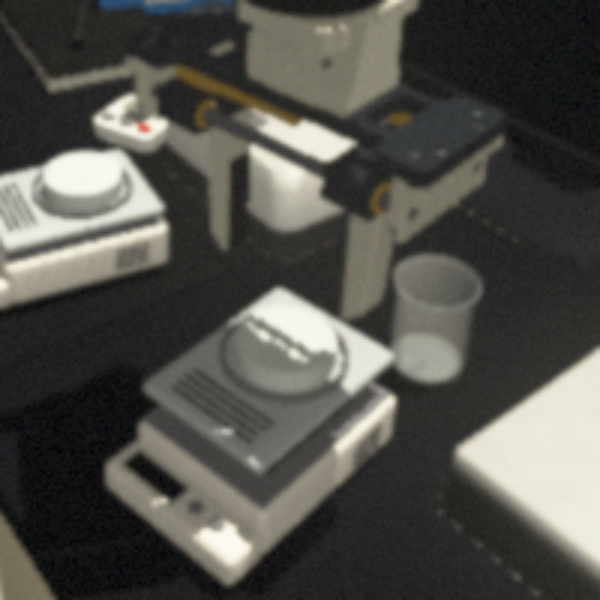

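The dish lies flat in the seat: top at 0.093, tilt ~0.005, under 1 mm off centre. Next I'll shut the fingers over the ribs and press.

Call:
step_arm([
  [0.08,0,0,0,0,0],
  [0.16,0,0,0,0,0],
  [0.24,0,0,0,0,0],
  [0.32,0,0,0,0,0],
  [0.4,0,0,0,0,0],
  [0.48,0,0,0,0,0],
  [0.54,0.01,0,0,0,0],
  [0.54,0.01,0,0,0,0],
], grip=0)

```text
t: 15.37
tool_pos: [0.4763, -0.1988, 0.1022]
tcp_rot: [0.0, -0.106, 0.994, -0.0]
ft_force: [-0.3, -0.4, -0.7]
finger_gap: 0.0302
grasp_force: 0.0
```

Call:
step_arm([
  [0,0,0.08,0,0,0],
  [0,0,0.16,0,0,0],
  [0,0,0.24,0,0,0],
  [0,0,0.32,0,0,0],
  [0,0,0.4,0,0,0],
  [0,0,0.45,0,0,0],
  [0,0,0.45,0,0,0],
  [0,0,0.45,0,0,0],
])

```text
t: 16.03
tool_pos: [0.4773, -0.1985, 0.0568]
tcp_rot: [-0.0, -0.107, 0.994, 0.0]
ft_force: [-0.1, -0.4, 0.2]
finger_gap: 0.0003
grasp_force: 0.0
```

Run:
```python
from h import *
c,P=cap("side");s=r.sense();print(s["t"],s["tool_pos"],s["finger_gap"],s["ft_force"])
q=s["tcp_rot"];L=R.from_quat([q[1],q[2],q[3],q[0]]).inv().apply(P.reshape(-1,3)-s["tool_pos"]).reshape(P.shape)*1000
d=np.load("s7.npz")["P"];k=(np.linalg.norm(P-d,axis=-1)>.02)&(np.abs(L[...,0])<16)&(np.abs(L[...,1])<25)&(L[...,2]>-80)&(L[...,2]<20)
a=L[k];print(k.sum(),"tip z",np.sort(P[k][:,2])[:6].round(4),"x",np.percentile(a[:,0],[2,98]),"y",np.percentile(a[:,1],[2,98]))
```

```text
16.0833 [ 0.47748249 -0.19860373  0.05722023] 0.0006054237206537542 [ 0.03000756 -0.27879392 -0.13612993]
385 tip z [0.0928 0.0928 0.0933 0.094  0.0941 0.0946] x [-5.06569757 11.68972711] y [-15.47888522  15.06070082]
```

Call:
step_arm([
  [0,0,0.04,0,0,0],
  [0,0,0.08,0,0,0],
  [0,0,0.12,0,0,0],
  [0,0,0.16,0,0,0],
  [0,0,0.2,0,0,0],
  [0,0,0.24,0,0,0],
  [0,0,0.26,0,0,0],
  [0,0,0.26,0,0,0],
])

```text
t: 16.75
tool_pos: [0.4773, -0.1985, 0.0306]
tcp_rot: [-0.0, -0.107, 0.994, 0.0]
ft_force: [-0.5, 0.3, 1.7]
finger_gap: 0.0003
grasp_force: 0.7
```

```bash
cat > dish.py <<'E'
from h import *
from scipy.optimize import least_squares
c,P=cap("side");s=r.sense();print(s["t"],s["tool_pos"],s["ft_force"])
t=np.array([.527,-.188]);rr=np.linalg.norm(P[...,:2]-t,axis=-1)
q=P[(rr<.022)&(P[...,2]>.06)&(P[...,2]<.11)];z=np.median(q[:,2]);print("n",len(q),"top z",z,"pressed mm",(.0930-z)*1000)
A=np.c_[q[:,:2]-t,np.ones(len(q))];print("tilt",np.linalg.lstsq(A,q[:,2],rcond=None)[0])
q=P[(rr<.04)&(P[...,2]>z-.010)&(P[...,2]<z-.003)]
f=least_squares(lambda c:np.linalg.norm(q[:,:2]-c,axis=1)-.029,t,loss="soft_l1",f_scale=.001);print(len(q),f.x)
E
python3 dish.py
```

```text
16.8 [ 0.47733305 -0.198548    0.03091323] [-0.75583162  0.21011052  2.00226551]
n 87 top z 0.08281103516429816 pressed mm 10.188964835701835
tilt [-0.00725315  0.01594433  0.08278547]
47 [ 0.52659513 -0.18748882]
```

Contact, with the tray down ~10 mm at 2 N. About 10.5 mm more is needed.

Call:
step_arm([
  [0,0,0.02,0,0,0],
  [0,0,0.04,0,0,0],
  [0,0,0.06,0,0,0],
  [0,0,0.08,0,0,0],
  [0,0,0.1,0,0,0],
  [0,0,0.11,0,0,0],
  [0,0,0.11,0,0,0],
  [0,0,0.11,0,0,0],
])

```text
t: 17.47
tool_pos: [0.4774, -0.1986, 0.0201]
tcp_rot: [-0.0, -0.107, 0.994, -0.0]
ft_force: [-2.2, 0.8, 2.3]
finger_gap: 0.0005
grasp_force: 1.3
```

```bash
python3 dish.py
```

```text
17.5167 [ 0.47734508 -0.19857614  0.02009413] [-0.89603533  0.716099    2.58914135]
n 76 top z 0.07211050164648963 pressed mm 20.889498353510366
tilt [-0.00393211  0.01265518  0.07213787]
47 [ 0.52637108 -0.18732048]
```

Call:
step_arm([
  [0,0,0.005,0,0,0],
  [0,0,0.01,0,0,0],
  [0,0,0.01,0,0,0],
  [0,0,0.01,0,0,0],
  [0,0,0.01,0,0,0],
  [0,0,0.01,0,0,0],
  [0,0,0.01,0,0,0],
  [0,0,0.01,0,0,0],
])

```text
t: 18.18
tool_pos: [0.4774, -0.1986, 0.0191]
tcp_rot: [0.0, -0.107, 0.994, -0.0]
ft_force: [0.2, -0.1, 2.2]
finger_gap: 0.0003
grasp_force: 1.4
```

Call:
step_arm([
  [0,0,-0.02,0,0,0],
  [0,0,-0.05,0,0,0],
  [0,0,-0.1,0,0,0],
  [0,0,-0.2,0,0,0],
  [0,0,-0.35,0,0,0],
  [0,0,-0.5,0,0,0],
  [0,0,-0.65,0,0,0],
  [0,0,-0.8,0,0,0],
])

```text
t: 18.85
tool_pos: [0.4773, -0.1985, 0.1006]
tcp_rot: [0.0, -0.107, 0.994, -0.0]
ft_force: [0.7, -0.5, -0.0]
finger_gap: 0.0005
grasp_force: 0.0
```

```bash
python3 dish.py
python3 - <<'E'
from h import *
d=np.load("side0.npz");c,P=cap("side")
df=np.abs(c["image"].astype(int)-d["im"])[190:255,170:248].max(-1);print("reader B diff px",(df>60).sum())
E
```

```text
18.9 [ 0.47839486 -0.19903917  0.10377327] [ 0.01330437 -0.55591337  3.03954791]
n 347 top z 0.07576467105562068 pressed mm 17.23532894437932
tilt [-0.00301502 -0.00014297  0.07572585]
104 [ 0.5265787  -0.18776002]
reader B diff px 495
```

```bash
python3 dish.py
python3 - <<'E'
from h import *
d=np.load("side0.npz")["P"];c,P=cap("side")
for Q in(d,P):
    w=Q[(np.abs(Q[...,2]-.0755)<.004)&(np.linalg.norm(Q[...,:2]-[.526,.057],axis=-1)<.05)];print("dish_b",len(w),w.mean(0))
s=r.sense();print(s["ft_force"],s["joint_velocities"].round(3) if hasattr(s["joint_velocities"],"round") else 0)
print(r.sign_off())
E
```

```text
19.0 [ 0.47789173 -0.19880447  0.10047265] [-0.2309399   0.5464431  -0.79943661]
n 348 top z 0.07572301527802022 pressed mm 17.276984721979776
tilt [0.00975756 0.0037116  0.07573922]
95 [ 0.52670575 -0.18771602]
dish_b 326 [0.52338318 0.05072848 0.07551048]
dish_b 323 [0.52320211 0.05035466 0.07548726]
[ 0.10395196 -0.0738748  -0.22983083] [ 0.001  0.013  0.02  -0.    -0.006 -0.   ]
the job is handed in; nothing more can be done
None
```

I handed the job in at about 19 s: the dish lies flat and centred in its seat, the tray stays latched by itself about 17.3 mm down, the arm is clear, and the other reader's dish has not moved.

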